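Set the sector plate for the coach's road

TASK

Set the sector plate of the model railway for the road on which the coach stands: hook a fingertip (or the shut fingers) under the pull ring of the spring index pin and lift the pin out of its hole, swing the plate by its index arm one hole so that the deck's end lines up with the coach's road, and let the pin spring fully home in that hole. Only hook the ring, do not pinch it and do not force the arm; leave the coach, the wagon and everything else standing where they are, and finish clear of it all.

Things in the scene. Friction and masses are not known exactly. Their poses are not given: they have to be found in the camera images.
- board: Layout board, a fixed plywood slab 420 x 380 x 18 mm on the table; origin under its middle at table height, +x along the roads away from the plate, +y left. The sector plate's pivot is at x = -150, y = 0 mm. Five roads begin 197 mm from the pivot at -0.4, -0.2, 0, 0.2, 0.4 rad from +x, then run parallel to x at y = -86, -43, 0, 43, 86 mm to low buffers; surface z = 42 mm.
- mid_hole (a point): Mouth of the middle index hole, 165 mm from the pivot in the direction -0.45 rad from the board's +x, z = 32 mm: the top of an aluminium quadrant with five such holes, 13 mm across, one per road, 0.2 rad (33 mm) apart round the pivot.
- plate (a joint): Sector plate's angle about its upright pivot, rad. 0: deck set for the middle road. Positive is anticlockwise from above: deck end and index arm both go to the board's +y. Holes at -0.4, -0.2, 0, 0.2, 0.4; stops at +-0.46. Starts within 0.01 of 0, pin in the middle hole (2 mm play, 0.013 rad). Unlocked, it takes about 1 N sideways at the ring and stays where it is left.
- pin (a joint): Lift of the spring index pin, m. 0: fully home in a hole; clear of the holes above 0.012; upper stop 0.032. The spring presses down with 8 N at home, 10 N at 0.020. Let go between holes it rests on the quadrant at 0.012; within about 4 mm of a hole it slips in. Pin 9 mm thick, round foot, sliding vertically in a sleeve on the index arm.
- ring (a point): Centre of the pull ring, an upright steel ring fixed on top of the pin, 165 mm from the pivot: inside 63 mm, outside 77 mm, bar 7 mm thick. The centre is 103 mm above the table with the pin home and rises with it. The hole's axis is level and points at the pivot. Below: the index arm, a bar 26 mm wide, top at z = 41 mm, and the pin's sleeve, 21 mm across, top at z = 63 mm.
- deck_end (a point): End of the sector plate's deck, mid-track, at its surface, 190 mm from the pivot. The deck is a dark steel strip 36 mm wide with rails and a wooden buffer near the pivot (top z = 64 mm). The index arm leaves the same pivot 0.45 rad to the right (-y side) of the deck and turns with it.
- coach_mid (a point): Middle of the coach, half-way up: a closed carriage 116 x 36 x 46 mm with a row of windows and a rounded white roof, longer than the wagon. It stands along one of the two roads next to the middle road (y = +43 or -43 mm of the board); its road is the one to set.
- wagon_mid (a point): Middle of the open wagon: an open-topped box on wheels, 76 x 34 x 32 mm, no roof. It stands on the other road next to the middle one. Not to be touched.
- cabin: Signal cabin, a loose model house 68 x 58 x 72 mm on the board, left (+y) of the deck. Origin under its middle. Not to be touched.
- tree: Loose model fir tree 85 mm high, 52 mm wide, on the board, right (-y) of the roads. Origin under its middle. Not to be touched.
- pot: Small paint jar, 42 mm wide, 50 mm high, on the table beside the board. Origin under its middle. Not to be touched.
- pot2: Another such jar. Not to be touched.
- driver: Screwdriver 150 mm long lying on the table beside the board. Not to be touched.
- brush: Brush 160 mm long lying on the table beside the board. Not to be touched.
Not all that is in view belongs to the job. What is shaped like the part that bears coach_mid but blue or purple is not meant.

How it is judged (in metres and radians):
On the way, in this order (a step that is already met when the one before it is completed fails the run):
1. the pin is lifted clear of the middle hole (more than 13 mm) by the fingers, before the plate swings (value of joint pin above 0.013 m and value of joint plate between -0.06 and 0.06 rad and contact force between the fingers and pin above 1 N), for 0.1 s.
2. the plate is at the coach's road with the pin home in that hole (((y of coach_mid in the frame of board above 0 m and value of joint plate between 0.17 and 0.23 rad) or (y of coach_mid in the frame of board below 0 m and value of joint plate between -0.23 and -0.17 rad)) and value of joint pin below 0.003 m), for 0.2 s.
At the end, for the whole second after the job is handed in: The sector plate stands one hole from the middle, at the road on which the coach stands (within 0.03 rad), the pin is home in that hole (within 3 mm), and coach, wagon and the other loose things are where they were (within 12 mm) (all of step 2 and distance of each of coach_mid, wagon_mid, cabin, tree, pot, pot2, driver, brush from where it was at the start of the episode below 0.012 m); the robot touches nothing.
It fails at once if the ring or the pin is pinched or forced (more than 35 N from the fingers) (contact force between the fingers and pin above 35 N).
It fails at once if a loose thing is pushed, lifted or carried (moved more than 12 mm) (distance of any of coach_mid, wagon_mid, cabin, tree, pot, pot2, driver, brush from where it was at the start of the episode above 0.012 m).
It also fails if it takes over 45 s, if anything falls off the work surface, if the arm or the gripper's body presses on something with over 40 N, if the wrist force passes 120 N, or if a joint passes its speed limit or range.

ROBOT

A 6-joint arm with a two-finger parallel gripper is mounted at the origin on the work surface. World frame = base frame: x ahead of the robot, y to its left, z up, the work surface at z = 0. Lengths are in mm, angles in rad, forces in N, time in s.
With the tool pointing down it reaches from about 275 to 750 mm from the base axis. Payload 10.2 kg.
Tool frame: the origin (TCP) lies midway between the tips of the shut fingers; the grasp point (between the pads) lies 19 mm behind it; z points along the fingers, y is the line along which they close (so a half turn about z gives the same grasp; the last joint's range is limited). The gripper opens to 85 mm and grips with 20 to 120 N. Pads are 22 mm wide; open, the fingers measure 114 mm over their backs; the gripper's body (76 mm by 85 mm) begins 54 mm behind the grasp point. The pads swing forward as they close: fully open they stand 13 mm farther back than shut.
Start: joints at [0.97, 0.313, 1.498, -0, 1.331, -0.223], TCP at [193.673, 487.977, 207.194] pointing down, gripper open.
Joint ranges: [-2.94, 2.94], [-0.97, 2.17], [0.19, 2.56], [-1.23, 4.37], [0.02, 3.11], [-2.88, 2.88]. Speed limits (rad/s): [2.39, 2.39, 3.01, 3.14, 3.14, 3.14].

INTERFACE

Orientations are given as a 3x3 rotation matrix whose columns are the frame's x, y, z axes.
In Python, from plant import get_state, grab_frame, camera_params, hand_in gives the robot as it stands.
- The arm moves only by the tool arm_command, never from a script. Its argument "plan" is a list of rows, each an object of numbers: "jaw": the closure, from -1 (fully open) to 1 (shut); "tx", "ty", "tz": the shift along the tool's x, y, z in mm; "wx", "wy", "wz": the turn, a rotation vector about the tool's x, y, z in rad. In form: [{"jaw": .., "tx": .., "ty": .., "tz": .., "wx": .., "wy": .., "wz": ..}, ...]. A call has 1 to 5 rows; each row shifts and turns the commanded pose from where the row before left it, along the tool's axes as they then stand; what a row does not reach is not made up. A row lasts 1/10 s, in which the tool goes at most 50 mm and 8.59 degrees, less where a joint would pass 70% of its speed; a pose out of reach is approached as far as the arm can. A call is refused whole if a number of a shift passes 50 or a number of a turn 0.15, either way. A call with a gripper value outside its range is refused whole. The fingers move at their own pace and stop on an object; "grip_force" is the grip in N (left out, the last holds). Time passes only in rows, so rows that do not move let the fingers close. It gives the time, the measured TCP pose, the force, the opening and the grip force at its end, in the units of the state.
- get_state(): the state, without advancing time (a new reading comes with each control period).
- grab_frame(name): name is "scene" or "top" or "wrist"; returns (picture, depth): 400x640x3 uint8, red, green, blue; 400x640 float32, mm along the optical axis (not along the pixel's ray), 0 where there is no reading.
- camera_params(name): a dict with "K" (3x3 intrinsics, pixels), "R" (3x3) and "t" (3): a world point X has camera coordinates R X + t. Camera axes: x right, y down, z forward; pixel columns grow to the right and rows downward; lengths in mm; the calibration is good to about 2 mm. A picture is of the moment at which its call begins: read the wrist's pose just before it. camera_params takes no time and is no camera call; for the wrist camera it gives the pose at the moment of the call.
- hand_in(): hands the job in; it is judged then, once.
The state is a dict: "clock": time; "joint_positions": joint angles; "joint_velocities": joint speeds; "joint_torque": joint torques, N m; "eef_pos": TCP position; "eef_rot": TCP orientation; "contact_force": force on the tool from outside, world axes, zero at the start; "ft_torque": the same for the moment, N m; "grip_width": finger opening in mm; "grasp_force": force on a finger pad.
Only numpy, scipy, OpenCV 4.12 (cv2) and the standard library are available. Lean on these libraries where they do the work, as an engineer would, in place of code of your own. Each camera call takes 0.05 s, during which the arm holds its last target. There are 200 camera calls.

## Working session

There is one attempt and no reset: what is moved stays moved. The work goes in short steps, Python scripts to look and compute and a tool call to move; the robot and the scene stay as the last step left them, time stands still between calls to the robot, and variables do not carry over. Pictures are saved under pics/ and viewed, at most 10 in all, crops included, and the job is handed in when it is done.

Besides the shell and the picture viewer there is one more tool, called as a command line: name --argument value ..., lists and objects as JSON in quotes. arm_command: Moves the arm, as the interface text tells. Its arguments: {"type":"object","properties":{"plan":{"type":"array","items":{"type":"object","properties":{"jaw":{"type":"number"},"tx":{"type":"number"},"ty":{"type":"number"},"tz":{"type":"number"},"wx":{"type":"number"},"wy":{"type":"number"},"wz":{"type":"number"}}}},"grip_force":{"type":"number"}},"required":["plan"]}

```bash
mkdir -p pics
python3 - <<'E'
from plant import *
import cv2,numpy as np
for n in ("scene","top"):
    p,d=grab_frame(n); cv2.imwrite(f"pics/{n}.png",p[:,:,::-1]); np.savez(f"{n}.npz",p=p,d=d,**camera_params(n))
    c=camera_params(n); print(n,c["K"].round(1).tolist(),(-c["R"].T@c["t"]).round())
E
```

```text
scene [[508.9, 0.0, 330.9], [0.0, 508.9, 204.6], [0.0, 0.0, 1.0]] [936. 736. 901.]
top [[477.1, 0.0, 318.9], [0.0, 477.1, 198.3], [0.0, 0.0, 1.0]] [ 306.  -17. 1342.]
```

View pics/top.png

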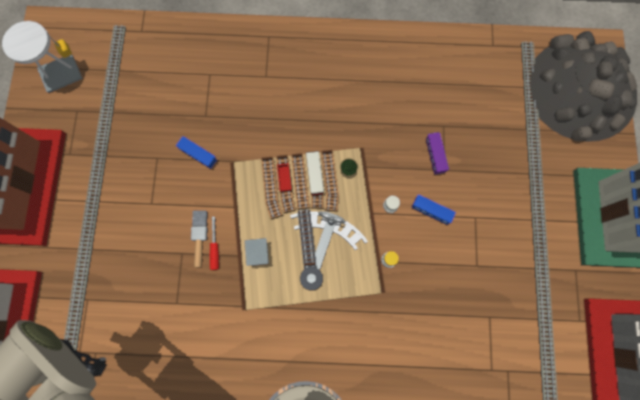

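View pics/scene.png

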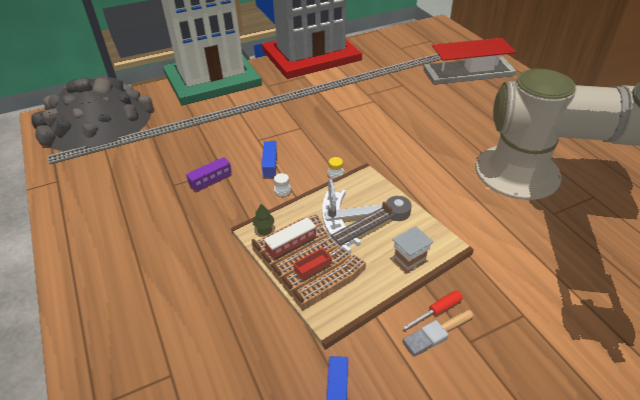

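Top view: board at cols 235–382, rows 150–308; pivot (311,279), ring about (330,222). The white-roofed coach (315,172) is on the right, the red wagon (284,178) on the left, so the target is −0.2. The scene view agrees and shows the ring upright near (332,190).

```bash
cat > h.py <<'E'
import numpy as np,cv2
def cloud(f):
    K,R,t,d=f["K"],f["R"],f["t"],f["d"]
    v,u=np.mgrid[:400,:640]
    c=np.stack([(u-K[0,2])/K[0,0]*d,(v-K[1,2])/K[1,1]*d,d],-1)
    X=(c-t)@R; X[d==0]=np.nan
    return X
E
python3 - <<'E'
from h import *
f=np.load("top.npz"); X=cloud(f)
m=((X[...,2]>9)&(X[...,2]<160)).astype(np.uint8)
m[:, :225]=0;m[:,395:]=0;m[:140]=0;m[320:]=0
m=cv2.morphologyEx(m,cv2.MORPH_OPEN,np.ones((3,3)))
n,l,s,c=cv2.connectedComponentsWithStats(m); i=1+s[1:,4].argmax()
P=X[(l==i)&(X[...,2]<30)&(X[...,2]>12)][:,:2].astype(np.float32)
r=cv2.minAreaRect(P);print("board",r,cv2.boxPoints(r).round(1).tolist(), np.median(X[(l==i)][:,2]))
for n_,(u,v) in dict(pivot=(311,279),coach=(315,172),wagon=(284,178),ring=(330,222),deck=(304,212)).items(): print(n_,X[v,u].round(1))
g=np.load("scene.npz"); Y=cloud(g)
for nm,Z in(("top",X),("scene",Y)):
    q=Z[(Z[...,2]>85)&(np.abs(Z[...,0]-X[222,330,0])<90)&(np.abs(Z[...,1]-X[222,330,1])<70)&(Z[...,2]<160)]
    print(nm,len(q),q.mean(0).round(1),q.min(0).round(1),q.max(0).round(1))
    if len(q)>5:
        w,V=np.linalg.eigh(np.cov(q[:,:2].T)); print(np.sqrt(w),V[:,1])
p=g["p"][130:260,230:430,::-1]; a=cv2.resize(p,None,fx=4,fy=4,interpolation=2); 
p2=f["p"][180:300,250:390,::-1]; b=cv2.resize(p2,None,fx=4,fy=4,interpolation=2)
cv2.imwrite("pics/c1.png",a)
E
```

```text
board ((537.7192993164062, 27.602813720703125), (420.6824951171875, 392.8933410644531), 9.327169418334961) [[298.29998779296875, 187.39999389648438], [362.0, -200.3000030517578], [777.0999755859375, -132.1999969482422], [713.4000244140625, 255.5]] 18.635625024345753
pivot [386.9   1.9  50.1]
coach [674.7   3.8  85.5]
wagon [663.   90.4  52.9]
ring [541.5 -42.9  63. ]
deck [570.2  29.9  43.3]
top 124 [567.7 -32.1 115.4] [533.5 -78.6  85. ] [630.8  15.3 145.3]
[13.47867617 43.30765658] [-0.79630661 -0.6048932 ]
scene 160 [569.1 -30.6 111.2] [537.4 -81.8  85.1] [631.   13.1 141.6]
[15.62737854 38.09891303] [-0.77748259 -0.62890447]
```

View pics/c1.png

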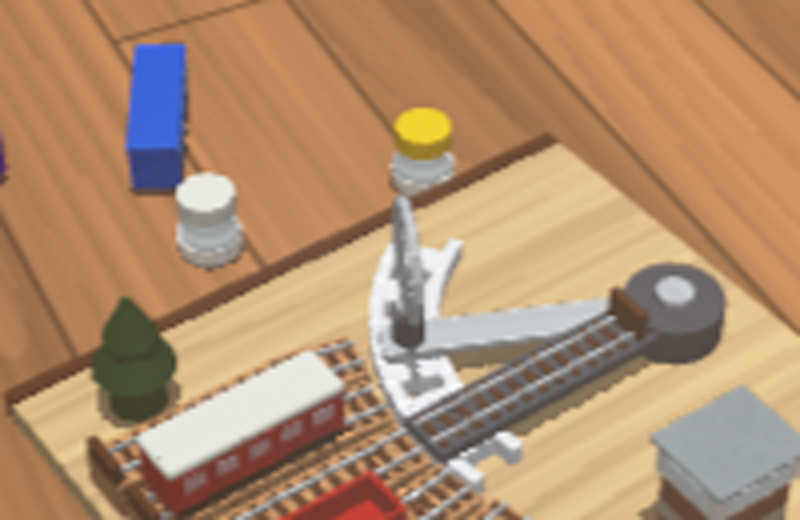

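```bash
cat >> h.py <<'E'
from scipy.spatial.transform import Rotation as Ro
def rot(a,dip,s=1):
    z=np.array([np.cos(dip)*np.cos(a),np.cos(dip)*np.sin(a),-np.sin(dip)])
    y=s*np.array([-np.sin(a),np.cos(a),0]); return np.column_stack([np.cross(y,z),y,z])
def go(st,p,R=None):
    R0=np.array(st["eef_rot"]); d=np.array(p)-np.array(st["eef_pos"])
    print("pos",np.round(st["eef_pos"],1),"F",np.round(st["contact_force"],1),"t",st["clock"],"shift tool",(R0.T@d).round(1))
    if R is not None:
        print("turn",Ro.from_matrix(R0.T@R).as_rotvec().round(3),"shift after turn",(R.T@d).round(1))
E
python3 - <<'E'
from h import *
from plant import *
for n in("top","scene"):
    Z=cloud(np.load(n+".npz"))
    q=Z[(Z[...,2]>72)&(np.hypot(Z[...,0]-548,Z[...,1]+43.5)<50)&(Z[...,2]<160)]
    w,V=np.linalg.eigh(np.cov(q[:,:2].T)); print(n,len(q),q.mean(0).round(1),q.min(0).round(1),q.max(0).round(1),np.sqrt(w),V[:,1])
st=get_state(); print(np.round(st["eef_rot"],3).tolist())
for s in(1,-1):
    R=rot(-.287,.61,s); go(st,[450,-16,200],R)
print(camera_params("wrist"))
E
```

```text
top 123 [546.7 -43.6 112.8] [533.5 -78.6  72.1] [559.5  -9.4 145.3] [ 1.98263892 22.39615286] [0.29507664 0.95547359]
scene 157 [552.  -42.  109.9] [537.4 -81.8  72.6] [564.   -8.2 141.6] [ 2.00694919 25.75743316] [0.2831769  0.95906769]
[[-0.929, 0.369, -0.001], [0.369, 0.929, -0.001], [0.0, -0.001, -1.0]]
pos [193.5 487.8 206.7] F [ 0.3 -0.5 -0.3] t 0.1 shift tool [-424.2 -373.6    7. ]
turn [-0.045 -0.96  -0.083] shift after turn [-217.1 -410.6  322.3]
pos [193.5 487.8 206.7] F [ 0.3 -0.5 -0.3] t 0.1 shift tool [-424.2 -373.6    7. ]
turn [-1.415  0.066  2.714] shift after turn [217.1 410.6 322.3]
{'K': array([[359.39722801,   0.        , 319.06980982],
       [  0.        , 359.39722801, 196.89795558],
       [  0.        ,   0.        ,   1.        ]]), 'R': array([[ 0.36855294,  0.92960339, -0.00250341],
       [ 0.89647468, -0.35470352,  0.2655533 ],
       [ 0.24597128, -0.10011469, -0.96409293]]), 't': array([-523.16646958,  -34.48857318,  380.17776176])}
```

arm_command --plan '[{"jaw":1,"tx":-35,"ty":-31},{"jaw":1,"tx":-35,"ty":-31},{"jaw":1,"tx":-35,"ty":-31},{"jaw":1,"tx":-35,"ty":-31},{"jaw":1,"tx":-35,"ty":-31}]' --grip_force 20

```text
validation failed for argument at $.pl...
```

arm_command --plan '[{"jaw":1,"tx":-35,"ty":-31},{"jaw":1,"tx":-35,"ty":-31},{"jaw":1,"tx":-35,"ty":-31},{"jaw":1,"tx":-35,"ty":-31},{"jaw":1,"tx":-35,"ty":-31}]'

```text
validation failed for argument at $.pl...
```

arm_command --plan '[{"jaw":1,"wy":-0.14},{"jaw":1,"wy":-0.14},{"jaw":1,"wy":-0.14},{"jaw":1,"wy":-0.14},{"jaw":1,"wy":-0.14}]'

```text
validation failed for argument at $.pl...
```

Run:
```python
from h import *
from plant import *
R=rot(-.29,.61); st=get_state()
print(np.round(st["joint_positions"],2))
go(st,np.array([549,-43,103])-75*R[:,2],R)
```

```text
[ 0.97  0.31  1.5  -0.    1.33 -0.22]
pos [193.5 487.8 206.7] F [ 0.3 -0.5 -0.3] t 0.1 shift tool [-465.  -367.5   61. ]
turn [-0.043 -0.96  -0.08 ] shift after turn [-197.1 -407.   388. ]
```

All fields seem to be required in each row.

arm_command --plan '[{"jaw":1,"tx":-35,"ty":-31,"tz":0,"wx":0,"wy":0,"wz":0},{"jaw":1,"tx":-35,"ty":-31,"tz":0,"wx":0,"wy":0,"wz":0},{"jaw":1,"tx":-35,"ty":-31,"tz":0,"wx":0,"wy":0,"wz":0},{"jaw":1,"tx":-35,"ty":-31,"tz":0,"wx":0,"wy":0,"wz":0},{"jaw":1,"tx":-35,"ty":-31,"tz":0,"wx":0,"wy":0,"wz":0}]' --grip_force 20

```text
clock: 0.6
eef_pos: [299.4, 277.6, 207.1]
eef_rot: [[-0.93, 0.368, -0.0], [0.368, 0.93, -0.0], [0.0, -0.0, -1.0]]
contact_force: [0.0, 0.5, -0.8]
grip_width: 12.6
grasp_force: 0.0
```

arm_command --plan '[{"jaw":1,"tx":-35,"ty":-31,"tz":0,"wx":0,"wy":0,"wz":0},{"jaw":1,"tx":-35,"ty":-31,"tz":0,"wx":0,"wy":0,"wz":0},{"jaw":1,"tx":-35,"ty":-31,"tz":0,"wx":0,"wy":0,"wz":0},{"jaw":1,"tx":-35,"ty":-31,"tz":0,"wx":0,"wy":0,"wz":0},{"jaw":1,"tx":-35,"ty":-31,"tz":0,"wx":0,"wy":0,"wz":0}]'

```text
clock: 1.1
eef_pos: [405.0, 68.8, 207.2]
eef_rot: [[-0.929, 0.369, 0.0], [0.369, 0.929, 0.0], [-0.0, 0.0, -1.0]]
contact_force: [1.4, 0.8, -0.1]
grip_width: 0.1
grasp_force: 0.0
```

arm_command --plan '[{"jaw":1,"tx":0,"ty":0,"tz":0,"wx":0,"wy":-0.14,"wz":0},{"jaw":1,"tx":0,"ty":0,"tz":0,"wx":0,"wy":-0.14,"wz":0},{"jaw":1,"tx":0,"ty":0,"tz":0,"wx":0,"wy":-0.14,"wz":0},{"jaw":1,"tx":0,"ty":0,"tz":0,"wx":0,"wy":-0.14,"wz":0},{"jaw":1,"tx":0,"ty":0,"tz":0,"wx":0,"wy":-0.14,"wz":0}]'

```text
clock: 1.6
eef_pos: [404.2, 70.1, 207.3]
eef_rot: [[-0.719, 0.371, 0.588], [0.286, 0.929, -0.236], [-0.634, -0.001, -0.773]]
contact_force: [1.8, -1.7, 0.1]
grip_width: 0.3
grasp_force: 0.0
```

Run:
```python
from h import *
from plant import *
R=rot(-.29,.61); st=get_state()
print(np.round(st["joint_positions"],2))
go(st,np.array([549,-43,103])-75*R[:,2],R)
```

```text
[ 0.08 -0.21  2.23 -0.56  0.56 -0.72]
pos [404.2  70.1 207.3] F [ 1.8 -1.7  0.1] t 1.6 shift tool [-50.2 -56.8 120.5]
turn [-0.067 -0.274 -0.06 ] shift after turn [-12.5 -67.  125. ]
```

arm_command --plan '[{"jaw":1,"tx":-17,"ty":-19,"tz":35,"wx":0,"wy":0,"wz":0},{"jaw":1,"tx":-17,"ty":-19,"tz":35,"wx":0,"wy":0,"wz":0},{"jaw":1,"tx":-17,"ty":-19,"tz":35,"wx":0,"wy":0,"wz":0},{"jaw":1,"tx":0,"ty":0,"tz":0,"wx":-0.033,"wy":-0.137,"wz":-0.03},{"jaw":1,"tx":0,"ty":0,"tz":0,"wx":-0.033,"wy":-0.137,"wz":-0.03}]'

```text
clock: 2.1
eef_pos: [481.9, -39.4, 165.3]
eef_rot: [[-0.658, 0.376, 0.652], [0.246, 0.926, -0.287], [-0.712, -0.028, -0.702]]
contact_force: [0.2, 0.2, 0.6]
grip_width: 0.1
grasp_force: 0.0
```

Run:
```python
from h import *
from plant import *
st=get_state(); print(np.round(st["joint_positions"],2)); c=camera_params("wrist")
p,d=grab_frame("wrist"); cv2.imwrite("pics/w1.png",p[:,:,::-1])
f=dict(p=p,d=d,**c); np.savez("w1.npz",**f); Z=cloud(f)
q=Z[(Z[...,2]>72)&(np.hypot(Z[...,0]-549,Z[...,1]+43)<50)&(Z[...,2]<160)]
print(len(q))
if len(q)>5:
  w,V=np.linalg.eigh(np.cov(q[:,:2].T)); print(q.mean(0).round(1),q.min(0).round(1),q.max(0).round(1),np.sqrt(w),V[:,1])
R=rot(-.29,.61); go(get_state(),np.array([549,-43,103])-75*R[:,2],R)
```

```text
[-0.26 -0.02  2.26 -0.79  0.15 -0.72]
2495
[544.4 -44.9 110. ] [531.9 -82.7  72. ] [558.1  -9.5 142.1] [ 1.20177818 24.66985645] [0.28632465 0.95813266]
pos [481.4 -39.5 166. ] F [-0.7  0.6 -0.1] t 2.15 shift tool [12.  16.9 15.6]
turn [-0.092 -0.166 -0.036] shift after turn [13.9 15.9 15. ]
```

View pics/w1.png

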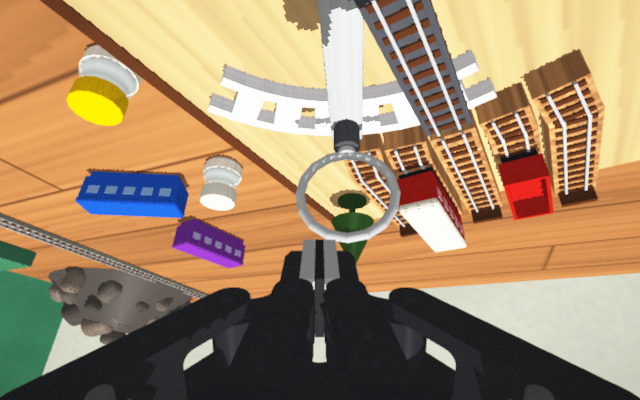

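The wrist view shows the ring at (348,195), with the shut fingers at (320,260) just short of it. The wrist is near its singularity, so I'll keep a dip of about 0.82 rad.

Run:
```python
from h import *
from plant import *
R=rot(-.29,.82); go(get_state(),np.array([547,-44,104])-60*R[:,2],R)
```

```text
pos [481.4 -39.5 166. ] F [-0.7  0.6 -0.1] t 2.15 shift tool [-2.7 17.1 27.9]
turn [-0.088  0.044 -0.046] shift after turn [-4.6 14.4 29.1]
```

arm_command --plan '[{"jaw":1,"tx":-1,"ty":9,"tz":14,"wx":0,"wy":0.044,"wz":0},{"jaw":1,"tx":-2,"ty":8,"tz":14,"wx":-0.044,"wy":0,"wz":-0.023},{"jaw":1,"tx":0,"ty":0,"tz":0,"wx":-0.044,"wy":0,"wz":-0.023},{"jaw":1,"tx":0,"ty":0,"tz":0,"wx":0,"wy":0,"wz":0}]'

```text
clock: 2.55
eef_pos: [507.5, -30.9, 147.0]
eef_rot: [[-0.7, 0.315, 0.641], [0.229, 0.949, -0.216], [-0.676, -0.004, -0.737]]
contact_force: [0.7, -0.3, 0.4]
grip_width: -0.2
grasp_force: 0.0
```

Run:
```python
from h import *
from plant import *
st=get_state(); print(np.round(st["joint_positions"],2))
R=rot(-.29,.82); C=np.array([547,-44,104]); go(st,C-60*R[:,2],R); go(st,C+22*R[:,2],R)
```

```text
[-0.27  0.07  2.2  -0.28  0.13 -1.26]
pos [507.5 -30.9 147. ] F [ 0.7 -0.3  0.4] t 2.55 shift tool [-1.1 -1.3 -0.2]
turn [-0.024 -0.008 -0.019] shift after turn [-1.1 -1.3 -0.2]
pos [507.5 -30.9 147. ] F [ 0.7 -0.3  0.4] t 2.55 shift tool [-1.8  0.7 81.8]
turn [-0.024 -0.008 -0.019] shift after turn [-1.1 -1.3 81.8]
```

arm_command --plan '[{"jaw":1,"tx":-1,"ty":0,"tz":16,"wx":0,"wy":0,"wz":0},{"jaw":1,"tx":-1,"ty":0,"tz":16,"wx":0,"wy":0,"wz":0},{"jaw":1,"tx":0,"ty":0,"tz":16,"wx":0,"wy":0,"wz":0},{"jaw":1,"tx":0,"ty":0,"tz":16,"wx":0,"wy":0,"wz":0},{"jaw":1,"tx":0,"ty":0,"tz":16,"wx":0,"wy":0,"wz":0}]'

```text
clock: 3.05
eef_pos: [551.4, -46.8, 104.0]
eef_rot: [[-0.701, 0.317, 0.639], [0.23, 0.948, -0.218], [-0.676, -0.006, -0.737]]
contact_force: [0.9, 0.6, -0.5]
grip_width: 0.0
grasp_force: 0.0
```

Run:
```python
from h import *
from plant import *
st=get_state(); print(np.round(st["joint_positions"],2))
R=rot(-.29,.82); C=np.array([547,-44,104]); go(st,C+22*R[:,2],R)
p,d=grab_frame("wrist"); cv2.imwrite("pics/w2.png",p[:,:,::-1])
print("up dir in tool (per mm)",np.array(st["eef_rot"])[2].round(3))
```

```text
[-0.28  0.25  2.13 -1.18  0.04 -0.36]
pos [551.4 -46.8 104. ] F [ 0.9  0.6 -0.5] t 3.05 shift tool [ 3.6  1.9 18.6]
turn [-0.027 -0.009 -0.019] shift after turn [ 3.7  1.5 18.6]
up dir in tool (per mm) [-0.676 -0.006 -0.737]
```

View pics/w2.png

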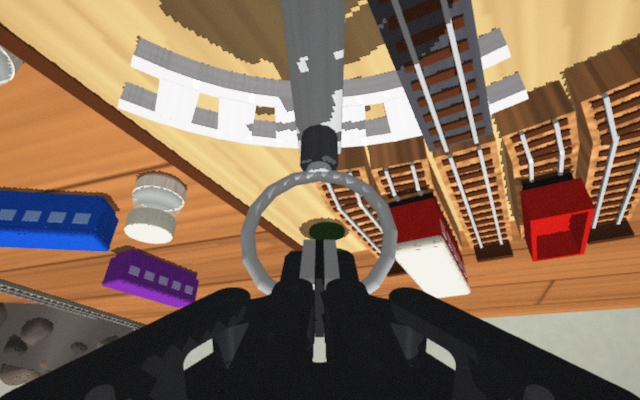

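The fingertips are in the ring mouth: ring centre (318,240), tips at (320,250). The wrist is close to its singularity, so I'll steepen slightly before pushing through.

arm_command --plan '[{"jaw":1,"tx":0,"ty":0,"tz":0,"wx":0,"wy":0.05,"wz":0},{"jaw":1,"tx":0,"ty":0,"tz":0,"wx":0,"wy":0.05,"wz":0},{"jaw":1,"tx":0,"ty":0,"tz":0,"wx":0,"wy":0,"wz":0}]'

```text
clock: 3.4
eef_pos: [551.4, -52.9, 106.2]
eef_rot: [[-0.714, 0.33, 0.617], [0.235, 0.944, -0.232], [-0.659, -0.021, -0.752]]
contact_force: [0.8, -0.8, 0.1]
grip_width: 0.0
grasp_force: 0.0
```

Run:
```python
from h import *
from plant import *
st=get_state(); print(np.round(st["joint_positions"],2))
R=rot(-.29,.92); C=np.array([547,-44,105]); go(st,C+20*R[:,2],R)
```

```text
[-0.28  0.25  2.11 -0.72  0.08 -0.82]
pos [551.4 -52.9 106.2] F [ 0.8 -0.8  0.1] t 3.4 shift tool [ 7.4  7.8 16. ]
turn [-0.046  0.069 -0.023] shift after turn [ 6.1  7.3 16.8]
```

arm_command --plan '[{"jaw":1,"tx":0,"ty":0,"tz":0,"wx":0,"wy":0.03,"wz":0},{"jaw":1,"tx":0,"ty":0,"tz":0,"wx":0,"wy":0.03,"wz":0},{"jaw":1,"tx":0,"ty":4,"tz":0,"wx":-0.02,"wy":0,"wz":0},{"jaw":1,"tx":0,"ty":3,"tz":0,"wx":-0.02,"wy":0,"wz":0},{"jaw":1,"tx":0,"ty":0,"tz":0,"wx":0,"wy":0,"wz":0}]'

```text
clock: 3.9
eef_pos: [553.2, -47.0, 105.6]
eef_rot: [[-0.746, 0.308, 0.591], [0.247, 0.951, -0.185], [-0.619, 0.008, -0.785]]
contact_force: [0.3, 0.1, -0.2]
grip_width: 0.1
grasp_force: 0.0
```

Run:
```python
from h import *
from plant import *
st=get_state(); print(np.round(st["joint_positions"],2))
R=rot(-.29,.92); C=np.array([547,-44,105]); go(st,C+20*R[:,2],R)
```

```text
[-0.29  0.25  2.08 -0.04  0.15 -1.51]
pos [553.2 -47.  105.6] F [ 0.3  0.1 -0.2] t 3.9 shift tool [ 6.1  1.1 16.3]
turn [-0.008  0.017 -0.024] shift after turn [ 5.8  1.2 16.4]
```

arm_command --plan '[{"jaw":1,"tx":2,"ty":0,"tz":5,"wx":0,"wy":0.01,"wz":0},{"jaw":1,"tx":2,"ty":1,"tz":5,"wx":0,"wy":0.01,"wz":0},{"jaw":1,"tx":1,"ty":0,"tz":6,"wx":0,"wy":0,"wz":0},{"jaw":1,"tx":0,"ty":0,"tz":0,"wx":0,"wy":0,"wz":0}]'

```text
clock: 4.3
eef_pos: [559.2, -47.8, 88.7]
eef_rot: [[-0.758, 0.308, 0.575], [0.25, 0.951, -0.179], [-0.602, 0.008, -0.799]]
contact_force: [0.6, -0.5, 0.1]
grip_width: 0.0
grasp_force: 0.0
```

Run:
```python
from h import *
from plant import *
st=get_state(); print(np.round(st["joint_positions"],2))
R=rot(-.29,.92); C=np.array([547,-44,105]); go(st,C+20*R[:,2],R)
go(st,np.array(st["eef_pos"])+[0,0,10])
p,d=grab_frame("wrist"); cv2.imwrite("pics/w3.png",p[:,:,::-1])
```

```text
[-0.29  0.3   2.06 -0.05  0.14 -1.5 ]
pos [559.2 -47.8  88.7] F [ 0.6 -0.5  0.1] t 4.3 shift tool [ 0.3  0.1 -0.7]
turn [-0.007 -0.005 -0.023] shift after turn [ 0.3  0.1 -0.7]
pos [559.2 -47.8  88.7] F [ 0.6 -0.5  0.1] t 4.3 shift tool [-6.   0.1 -8. ]
```

View pics/w3.png

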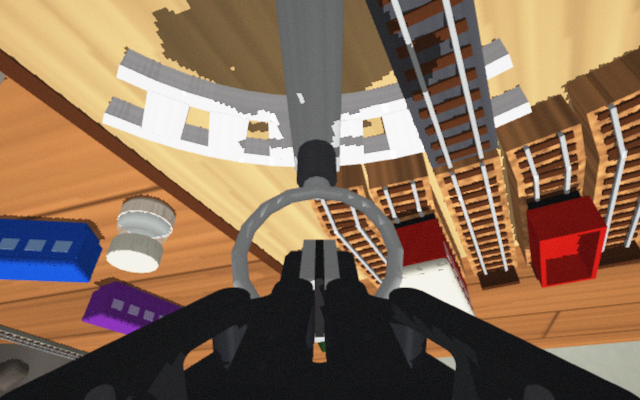

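The fingers are through the ring and centred (tips at 320,250, ring spanning columns 232–402). Lifting gently.

arm_command --plan '[{"jaw":1,"tx":-2.4,"ty":0,"tz":-3.2,"wx":0,"wy":0,"wz":0},{"jaw":1,"tx":-2.4,"ty":0,"tz":-3.2,"wx":0,"wy":0,"wz":0},{"jaw":1,"tx":-2.4,"ty":0,"tz":-3.2,"wx":0,"wy":0,"wz":0}]'

```text
clock: 4.65
eef_pos: [557.7, -47.5, 100.7]
eef_rot: [[-0.76, 0.308, 0.572], [0.251, 0.952, -0.178], [-0.599, 0.008, -0.8]]
contact_force: [-2.8, 0.5, -8.4]
grip_width: -0.2
grasp_force: 3.5
```

arm_command --plan '[{"jaw":1,"tx":-2.4,"ty":0,"tz":-3.2,"wx":0,"wy":0,"wz":0},{"jaw":1,"tx":0,"ty":0,"tz":0,"wx":0,"wy":0,"wz":0}]'

```text
clock: 4.85
eef_pos: [557.8, -47.5, 104.8]
eef_rot: [[-0.76, 0.307, 0.573], [0.251, 0.952, -0.178], [-0.6, 0.008, -0.8]]
contact_force: [-6.0, 0.8, -8.2]
grip_width: -0.2
grasp_force: 4.7
```

arm_command --plan '[{"jaw":1,"tx":-2.4,"ty":0,"tz":-3.2,"wx":0,"wy":0,"wz":0},{"jaw":1,"tx":-2.4,"ty":0,"tz":-3.2,"wx":0,"wy":0,"wz":0},{"jaw":1,"tx":-1.8,"ty":0,"tz":-2.4,"wx":0,"wy":0,"wz":0},{"jaw":1,"tx":0,"ty":0,"tz":0,"wx":0,"wy":0,"wz":0},{"jaw":1,"tx":0,"ty":0,"tz":0,"wx":0,"wy":0,"wz":0}]'

```text
clock: 5.35
eef_pos: [557.9, -47.6, 115.7]
eef_rot: [[-0.76, 0.307, 0.573], [0.251, 0.952, -0.178], [-0.6, 0.008, -0.8]]
contact_force: [-6.1, 1.5, -9.8]
grip_width: -0.1
grasp_force: 5.3
```

```bash
cat >> h.py <<'E'
def ring(show=1):
    from plant import grab_frame,camera_params
    for n in("scene","wrist"):
        c=camera_params(n); p,d=grab_frame(n); Z=cloud(dict(d=d,**c))
        P=np.array([388.5,2.5]); r=np.hypot(Z[...,0]-P[0],Z[...,1]-P[1])
        m=(np.abs(r-165)<14)&(Z[...,2]>85)&(Z[...,2]<185)&(Z[...,1]<0)
        g=p.astype(int); m&=(g.max(-1)-g.min(-1)<25)&(g.mean(-1)>85)
        q=Z[m]; print(n,len(q),"mean",q.mean(0).round(1),"z pct",np.percentile(q[:,2],[2,50,98]).round(1),"ang",np.median(np.arctan2(q[:,1]-P[1],q[:,0]-P[0])).round(3))
E
python3 - <<'E'
from h import *
from plant import *
st=get_state(); print(np.round(st["joint_positions"],2)); go(st,st["eef_pos"])
ring()
E
```

```text
[-0.29  0.24  2.04 -0.03  0.22 -1.52]
pos [557.9 -47.6 115.7] F [-6.1  1.5 -9.8] t 5.35 shift tool [0. 0. 0.]
scene 228 mean [549.5 -40.  131.8] z pct [ 85.7 139.7 168.9] ang -0.257
wrist 4619 mean [544.6 -44.3 116.3] z pct [ 86.2 116.5 148.5] ang -0.284
```

arm_command --plan '[{"jaw":1,"tx":-1.8,"ty":0,"tz":-2.4,"wx":0,"wy":0,"wz":0},{"jaw":1,"tx":0,"ty":-3.5,"tz":0,"wx":0.012,"wy":0,"wz":0.016},{"jaw":1,"tx":0,"ty":-3.5,"tz":0,"wx":0.012,"wy":0,"wz":0.016},{"jaw":1,"tx":0,"ty":-3.5,"tz":0,"wx":0.012,"wy":0,"wz":0.016},{"jaw":1,"tx":0,"ty":0,"tz":0,"wx":0,"wy":0,"wz":0}]'

```text
clock: 5.95
eef_pos: [554.6, -57.7, 118.7]
eef_rot: [[-0.743, 0.365, 0.561], [0.296, 0.931, -0.213], [-0.6, 0.008, -0.8]]
contact_force: [-5.9, 1.3, -9.1]
grip_width: -0.1
grasp_force: 5.2
```

Run:
```python
from h import *
from plant import *
st=get_state(); print(np.round(st["joint_positions"],2)); go(st,[544.6,-80.3,118.7],rot(-.487,.92))
ring()
```

```text
[-0.29  0.23  2.04 -0.18  0.23 -1.32]
pos [554.6 -57.7 118.7] F [-5.9  1.3 -9.1] t 5.95 shift tool [  0.7 -24.7  -0.8]
turn [ 0.075 -0.008  0.086] shift after turn [ -1.4 -24.7   1.1]
scene 201 mean [548.  -46.6 136.1] z pct [ 87.1 145.3 171.8] ang -0.301
wrist 4781 mean [541.5 -53.7 118. ] z pct [ 87.1 117.4 151.4] ang -0.349
```

arm_command --plan '[{"jaw":1,"tx":0,"ty":-3.5,"tz":0,"wx":0.011,"wy":0,"wz":0.013},{"jaw":1,"tx":0,"ty":-3.5,"tz":0,"wx":0.011,"wy":0,"wz":0.013},{"jaw":1,"tx":0,"ty":-3.5,"tz":0,"wx":0.011,"wy":0,"wz":0.013},{"jaw":1,"tx":0,"ty":-3.5,"tz":0,"wx":0.011,"wy":0,"wz":0.013},{"jaw":1,"tx":0,"ty":-3.5,"tz":0,"wx":0.011,"wy":0,"wz":0.013}]'

```text
clock: 6.55
eef_pos: [547.9, -73.7, 118.8]
eef_rot: [[-0.716, 0.443, 0.54], [0.356, 0.897, -0.263], [-0.6, 0.003, -0.8]]
contact_force: [-4.0, 2.6, -11.0]
grip_width: 0.1
grasp_force: 5.0
```

arm_command --plan '[{"jaw":1,"tx":0,"ty":-3.5,"tz":0,"wx":0.011,"wy":0,"wz":0.013},{"jaw":1,"tx":0,"ty":-2.5,"tz":0,"wx":0.011,"wy":0,"wz":0.013},{"jaw":1,"tx":0,"ty":0,"tz":0,"wx":0,"wy":0,"wz":0}]'

```text
clock: 6.85
eef_pos: [545.3, -79.1, 118.8]
eef_rot: [[-0.704, 0.473, 0.53], [0.379, 0.881, -0.283], [-0.6, 0.001, -0.8]]
contact_force: [-5.1, 1.6, -10.3]
grip_width: -0.1
grasp_force: 5.1
```

Run:
```python
from h import *
from plant import *
st=get_state(); print(np.round(st["joint_positions"],2)); go(st,[544.6,-80.3,118.7],rot(-.487,.92))
ring()
p,d=grab_frame("wrist"); cv2.imwrite("pics/w4.png",p[:,:,::-1])
```

```text
[-0.3   0.23  2.04 -0.46  0.26 -0.96]
pos [545.3 -79.1 118.8] F [ -5.1   1.6 -10.3] t 6.85 shift tool [ 0.1 -1.4  0.1]
turn [-0.002 -0.007 -0.005] shift after turn [ 0.1 -1.4  0.1]
scene 138 mean [543.5 -58.9 143.3] z pct [ 87.1 149.8 169.7] ang -0.397
wrist 4786 mean [532.8 -73.8 118.4] z pct [ 87.3 118.  151.6] ang -0.485
```

View pics/w4.png

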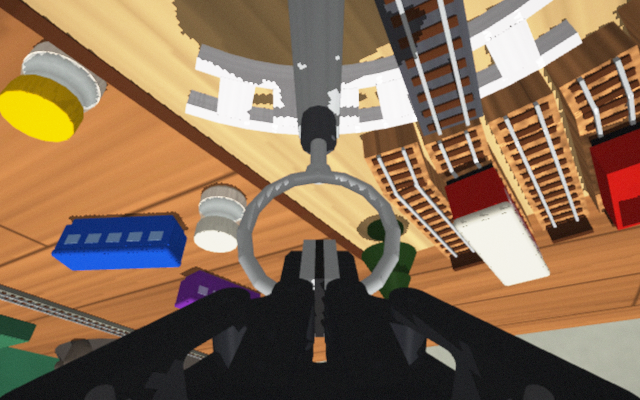

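The deck now lines up with the coach's road (deck end near (430,120), coach at (475,190)), and the ring has swung 0.20 rad. Lowering.

arm_command --plan '[{"jaw":1,"tx":2.4,"ty":0,"tz":3.2,"wx":0,"wy":0,"wz":0},{"jaw":1,"tx":2.4,"ty":0,"tz":3.2,"wx":0,"wy":0,"wz":0},{"jaw":1,"tx":2.4,"ty":0,"tz":3.2,"wx":0,"wy":0,"wz":0},{"jaw":1,"tx":0,"ty":0,"tz":0,"wx":0,"wy":0,"wz":0}]'

```text
clock: 7.4
eef_pos: [545.4, -79.1, 106.7]
eef_rot: [[-0.705, 0.472, 0.53], [0.378, 0.882, -0.283], [-0.6, 0.001, -0.8]]
contact_force: [-6.3, 2.2, -7.6]
grip_width: -0.0
grasp_force: 5.1
```

arm_command --plan '[{"jaw":1,"tx":2.4,"ty":0,"tz":3.2,"wx":0,"wy":0,"wz":0},{"jaw":1,"tx":2.4,"ty":0,"tz":3.2,"wx":0,"wy":0,"wz":0},{"jaw":1,"tx":2.4,"ty":0,"tz":3.2,"wx":0,"wy":0,"wz":0},{"jaw":1,"tx":2.4,"ty":0,"tz":3.2,"wx":0,"wy":0,"wz":0},{"jaw":1,"tx":0,"ty":0,"tz":0,"wx":0,"wy":0,"wz":0}]'

```text
clock: 7.9
eef_pos: [548.0, -79.6, 93.3]
eef_rot: [[-0.701, 0.471, 0.536], [0.377, 0.882, -0.283], [-0.606, 0.003, -0.796]]
contact_force: [-0.1, 0.4, -0.2]
grip_width: -0.0
grasp_force: 0.0
```

Run:
```python
from h import *
from plant import *
st=get_state(); print(np.round(st["joint_positions"],2)); go(st,[544.6,-80.3,88.7],rot(-.487,.92))
ring()
```

```text
[-0.3   0.29  2.06 -0.65  0.19 -0.78]
pos [548.  -79.6  93.3] F [-0.1  0.4 -0.2] t 7.9 shift tool [ 4.9 -2.2  2. ]
turn [ 0.001  0.    -0.005] shift after turn [ 4.9 -2.2  2. ]
scene 138 mean [543.  -59.4 127.4] z pct [ 92.5 132.6 147.3] ang -0.4
wrist 3121 mean [532.7 -73.2 109.6] z pct [ 86.  111.  129.9] ang -0.358
```

arm_command --plan '[{"jaw":1,"tx":2.4,"ty":0,"tz":3.2,"wx":0,"wy":0,"wz":0},{"jaw":1,"tx":0,"ty":0,"tz":0,"wx":0,"wy":0,"wz":0},{"jaw":1,"tx":0,"ty":0,"tz":-10,"wx":0,"wy":0,"wz":0},{"jaw":1,"tx":0,"ty":0,"tz":-10,"wx":0,"wy":0,"wz":0},{"jaw":1,"tx":0,"ty":0,"tz":0,"wx":0,"wy":0,"wz":0}]'

```text
clock: 8.5
eef_pos: [536.1, -73.6, 105.1]
eef_rot: [[-0.702, 0.472, 0.534], [0.377, 0.882, -0.283], [-0.604, 0.003, -0.797]]
contact_force: [-0.9, 0.3, -0.1]
grip_width: -0.1
grasp_force: 0.0
```

Run:
```python
from h import *
from plant import *
st=get_state(); print(np.round(st["joint_positions"],2)); R=rot(-.487,.92); C=np.array([534.5,-74.5,104]);go(st,C-60*R[:,2],R)
ring()
```

```text
[-0.29  0.24  2.08 -0.59  0.22 -0.83]
pos [536.1 -73.6 105.1] F [-0.9  0.3 -0.1] t 8.5 shift tool [  1.6  -1.6 -59.8]
turn [-0.    -0.002 -0.005] shift after turn [  1.5  -1.6 -59.8]
scene 121 mean [542.9 -58.9 126.3] z pct [ 92.2 132.1 142.9] ang -0.384
wrist 2694 mean [532.7 -73.8 111.6] z pct [ 86.  113.1 132.8] ang -0.605
```

arm_command --plan '[{"jaw":1,"tx":0,"ty":0,"tz":-15,"wx":0,"wy":0,"wz":0},{"jaw":1,"tx":0,"ty":0,"tz":-20,"wx":0,"wy":0,"wz":0},{"jaw":1,"tx":0,"ty":0,"tz":-25,"wx":0,"wy":0,"wz":0},{"jaw":1,"tx":-20,"ty":0,"tz":-25,"wx":0,"wy":0,"wz":0},{"jaw":1,"tx":0,"ty":0,"tz":0,"wx":0,"wy":0,"wz":0}]'

```text
clock: 9.1
eef_pos: [506.4, -57.6, 187.5]
eef_rot: [[-0.699, 0.472, 0.537], [0.376, 0.882, -0.284], [-0.608, 0.004, -0.794]]
contact_force: [0.1, -0.1, -0.8]
grip_width: -0.1
grasp_force: 0.0
```

Run:
```python
from h import *
from plant import *
st=get_state(); print(np.round(st["joint_positions"],2)); go(st,st["eef_pos"])
ring()
p,d=grab_frame("scene"); cv2.imwrite("pics/s2.png",cv2.resize(p[130:320,220:480,::-1],None,fx=3,fy=3))
a=np.load("scene.npz"); 
p2,d2=grab_frame("wrist");Z=cloud(dict(d=d2,**camera_params("wrist")))
q=Z[(np.hypot(Z[...,0]-533,Z[...,1]+74)<42)&(Z[...,2]>100)&(Z[...,2]<180)]; print("ring top wrist",np.percentile(q[:,2],[90,99,100]).round(1))
```

```text
[-0.27  0.03  2.06 -0.32  0.43 -1.1 ]
pos [506.4 -57.6 187.5] F [ 0.1 -0.1 -0.8] t 9.1 shift tool [0. 0. 0.]
scene 89 mean [548.2 -56.2 123.5] z pct [ 89.9 129.7 141.4] ang -0.312
wrist 1769 mean [532.8 -73.9 121.1] z pct [ 86.3 126.4 141.5] ang -0.484
ring top wrist [139.5 141.4 141.8]
```

View pics/s2.png

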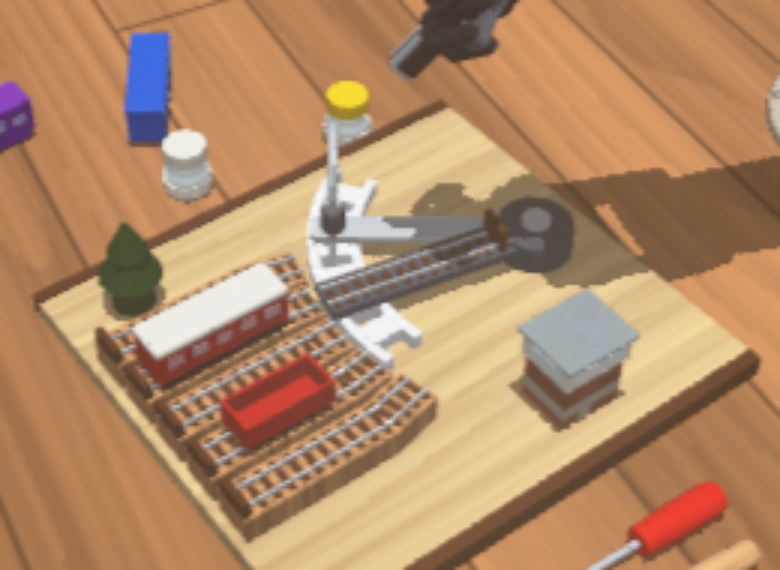

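The ring top is back at 141.5 mm, its home value, and the plate is at −0.20 with the deck meeting the coach's road. Everything else stands undisturbed and the gripper is clear.

```bash
python3 -c "from plant import hand_in; print(hand_in())"
```

```text
the job is handed in; nothing more can be done
None
```

I swung the sector plate one hole to −0.2 rad, the coach's road, and the pin is home: the ring top measures 141.5 mm, the same as at the start. The loose things look undisturbed, the gripper is clear, and I handed the job in at about 9 s on the robot's clock; it returned no verdict.

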